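# Slide the flush caddy cover open and park the salt shaker

### The arm

A 6-joint arm with a two-finger parallel gripper is mounted at the origin on the work surface. World frame = base frame: x ahead of the robot, y to its left, z up, the work surface at z = 0. Lengths are in m, angles in rad, forces in N, time in s.
With the tool pointing down it reaches from about 0.375 to 0.975 m from the base axis. Payload 3.8 kg.
Tool frame: the origin (TCP) lies on the centre line of the jaws, within the pads' length; the fingertips stand 22 mm ahead of it and the grasp point (between the pads) lies 3 mm ahead of it; x points along the fingers, y is the direction in which the jaws open and shut, and the axes are right-handed (so a half turn about x gives the same grasp; the last joint's range is limited). The gripper opens to 85 mm and grips with 20 to 120 N. Pads are 22 mm wide; open, the fingers measure 114 mm over their backs; the gripper's body (76 mm by 85 mm) begins 54 mm behind the grasp point. The pads swing forward as they close: fully open they stand 13 mm farther back than shut.
Start: joints at [1.175, 0.264, 1.604, -0, 1.274, -0.037], TCP at [0.237, 0.632, 0.253] pointing down, gripper open.
Joint ranges: [-2.63, 2.63], [-0.94, 2.18], [0.31, 2.57], [-1.31, 4.45], [0, 2.66], [-2.55, 2.55]. Speed limits (rad/s): [2.57, 2.57, 3.14, 3.14, 3.14, 3.14].

### API

Orientations are given as a rotation vector (axis times angle).
In Python, from workcell import monitor, eyes, finish_job gives the robot as it stands. The module is installed in compiled form; this text tells all that it offers.
- The arm moves only by the tool play_rows, never from a script. Its argument "deltas" is a list of rows, each an object of numbers: "wx", "wy", "wz": the turn, a rotation vector about the world's x, y, z in degrees; "x", "y", "z": the shift along the world's x, y, z in mm; "fingers": the closure, from -1 (fully open) to 1 (shut), so that 0 is half open. A call has 1 to 20 rows; each row is the pose to reach, as a shift and turn from the pose commanded when the call began; what a row does not reach only later rows make up. A row lasts 1/8 s, in which the tool goes at most 62.5 mm and 10.7 degrees, less where a joint would pass 70% of its speed; a pose out of reach is approached as far as the arm can. A call with a gripper value outside its range is refused whole. The fingers move at their own pace and stop on an object; "grip_force" is the grip in N (left out, the last holds). Time passes only in rows, so rows that repeat a pose let the fingers close. It gives the time, the measured TCP pose, the force and the opening at its end, in the units of the state.
- monitor.read_state(): the state, without advancing time (a new reading comes with each control period).
- eyes.read_camera(name): name is "scene" or "top"; returns a dict with "frame" (480x640x3 uint8, red, green, blue), "depth" (480x640 float32, m along the optical axis (not along the pixel's ray), 0 where there is no reading), "K" (3x3 intrinsics, pixels), "view" (4x4, takes a point from world to camera coordinates). Camera axes: x right, y down, z forward; pixel columns grow to the right and rows downward; lengths in m; the calibration is good to about 2 mm. A picture is of the moment at which its call begins.
- finish_job(): hands the job in, once; it reports no verdict.
The state is a dict: "time": time; "q": joint angles; "joint_vel": joint speeds; "joint_torque": joint torques, N m; "tool_pos": TCP position; "tcp_rot": TCP orientation; "wrist_force": force on the tool from outside, world axes, zero at the start; "torque": the same for the moment, N m; "width": opening from 0.0 (shut) to 1.0 (fully open).
Only numpy, scipy, OpenCV 4.12 (cv2) and the standard library are available. Lean on these libraries where they do the work, as an engineer would, in place of code of your own. Each camera call takes 0.05 s, during which the arm holds its last target.

### The job

Put the salt shaker away in the metal caddy on the ledge: press gently on the caddy's blue flush cover, which has no handle, and slide it fully open, then stand the shaker upright in the well it uncovers and let go. Do not press hard on the caddy - its thin cover buckles - and leave the bowl, the jar and the tin holder where they are.

Things in the scene. Friction and masses are not known exactly. Their poses are not given: they have to be found in the camera images.
- caddy: Fixed low aluminium caddy, 98 mm (x) by 184 mm (y), flat rim 58 mm above the ledge, yaw up to 0.5 rad either way. Origin: centre of its underside, z up. Window in its top, 62 mm (x) by 140 mm (y), centred: at -y the cover over the well, at +y an empty recess (floor 44 mm up) into which the cover slides. Caddy and cover fail if the robot presses on them with more than 24 N.
- cover (a joint): Travel (m) of the blue cover along the caddy's +y: 0 closed, 0.068 fully open (stop); starts at 0 to 0.006. No handle: it is dragged by a fingertip pressing on it. Sliding takes about 6 N sideways, so a press of roughly 12 to 18 N, as the fingertips grip; it stays where left. It rides on springs of 9 N/mm, up to 3 mm down.
- cover_mid (a point): Point over the middle of the blue cover (60 mm in x, 68 mm in y, 4 mm thick) at the height of the caddy's rim, 58 mm above the ledge; moves with the cover's sliding, axes as the caddy's. The cover's top surface lies 1 to 6 mm below this point, differently each time and not measured: find it by feel.
- well (a point): Centre of the floor of the well under the closed cover, 24 mm above the ledge and 34 mm below the rim, 36 mm from the caddy's origin towards its -y; axes as the caddy's. The well is 52 mm (x) by 52 mm (y).
- shaker: Closed salt shaker, upright on the ledge, round: white plastic body 40 mm diameter, red cap 41 mm diameter from 70 mm up, tapering above 86 mm; 95 mm tall, about 0.12 kg. Origin: centre of its underside; z up its axis.
- jar: Glass jar of white pie weights with steel lid, 90 mm diameter, 108 mm tall. Bystander. Origin: centre of its underside.
- bowl: Mustard yellow ceramic mixing bowl, 170 mm across, 80 mm high. Bystander. Origin: centre of its underside.
- tin_holder: Steel tin holder with a spring clip over a flat stack of round cake tin bases, 190 mm square, about 80 mm high. Bystander. Origin: centre of its underside.
There are look-alikes about, which are no part of the job. Of the things like the caddy, leave any that is pink; of the rest the larger one is meant.

How it is judged:
By the outcome, as a careful person would: the job done as asked, in the order asked, and still so for the second after the job is handed in, with the robot touching nothing.
It also fails if it takes over 59 s, if anything falls off the work surface, if the arm or the gripper's body presses on something with over 40 N, if the wrist force passes 120 N, or if a joint passes its speed limit or range.

## Working session

There is one attempt and no reset: what is moved stays moved. The work goes in short steps, Python scripts to look and compute and a tool call to move; the robot and the scene stay as the last step left them, time stands still between calls to the robot, and variables do not carry over. Pictures are saved under pics/ and viewed, and the job is handed in when it is done.

Besides the shell and the picture viewer there is one more tool, called after "Emit:" as name(argument=value, ...), one argument or row to a line, values as JSON. play_rows: Moves the arm, as the interface text tells. Its arguments: {"type":"object","properties":{"deltas":{"type":"array"},"grip_force":{"type":"number"}},"required":["deltas"]}

```bash
mkdir -p pics
cat > h.py <<'E'
import numpy as np, cv2
from workcell import monitor, eyes
def shot(n):
    d=eyes.read_camera(n); np.savez(f'{n}.npz',**d); return d
def load(n): return dict(np.load(f'{n}.npz'))
def cast(d,u,v,z):
    R=d['view'][:3,:3];t=d['view'][:3,3]; c=-R.T@t
    r=R.T@np.linalg.solve(d['K'],np.array([u,v,1.])); return c+r*(z-c[2])/r[2]
def cloud(d):
    v,u=np.mgrid[:480,:640]; Z=d['depth']; p=np.stack([u,v,np.ones_like(u)],-1)@np.linalg.inv(d['K']).T*Z[...,None]
    R=d['view'][:3,:3];t=d['view'][:3,3]; return (p-t)@R
def proj(d,p):
    q=d['K']@(d['view']@np.append(p,1))[:3]; return q[:2]/q[2]
E
python3 - <<'E'
from h import *
for n in ('scene','top'):
    d=shot(n); cv2.imwrite(f'pics/{n}0.png',d['frame'][...,::-1]); print(n,d['K'].round(1).tolist(),(-d['view'][:3,:3].T@d['view'][:3,3]).round(3))
print(monitor.read_state())
E
```

```text
scene [[492.0, 0.0, 319.7], [0.0, 492.0, 237.9], [0.0, 0.0, 1.0]] [1.167 0.74  0.743]
top [[442.6, 0.0, 318.8], [0.0, 442.6, 239.7], [0.0, 0.0, 1.0]] [0.41  0.038 1.133]
{'time': 0.1, 'q': array([ 1.17510890e+00,  2.64678602e-01,  1.60527375e+00,  1.65297542e-05,
        1.27369821e+00, -3.68862289e-02]), 'joint_vel': array([-0.00148206, -0.00296479, -0.0030956 ,  0.00046763, -0.0006758 ,
        0.00061785]), 'joint_torque': array([ 1.50121959e-03, -5.16695702e+01, -3.68595028e+01,  1.21735711e-04,
        6.13667376e-03,  4.80042638e-05]), 'tool_pos': array([0.23677223, 0.63143624, 0.25206634]), 'tcp_rot': array([ 0.2799667 ,  1.55285729, -0.28313271]), 'wrist_force': array([-0.06712213, -0.24582087, -0.35959196]), 'torque': array([-0.00716591, -0.02146488,  0.00164063]), 'width': 0.997942550256592}
```

View pics/scene0.png

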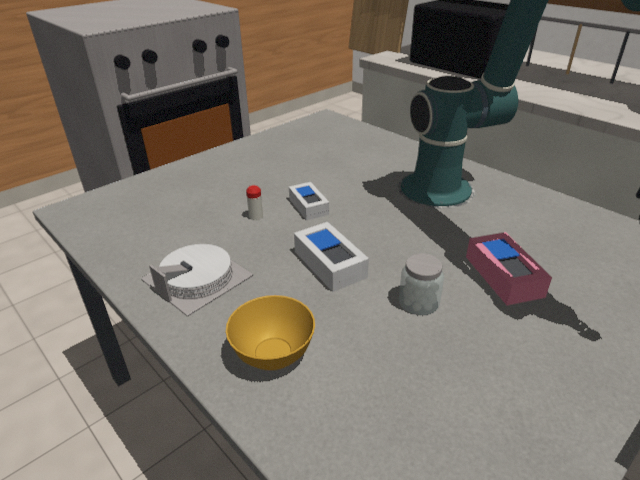

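View pics/top0.png

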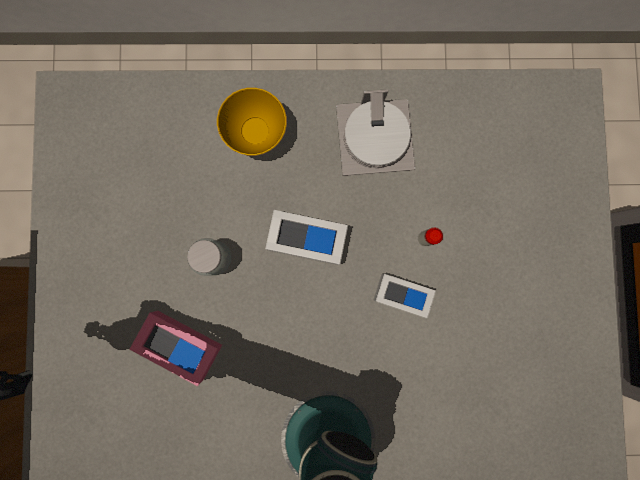

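Candidates in the top view: the pink caddy (177,347) is excluded by colour. The small grey caddy (406,296) and the large grey caddy (308,237) remain, and the larger is meant. There is one shaker, at (433,236). The jar (205,257), bowl (252,122) and tin holder (377,133) are bystanders.

Run:
```python
from h import *
d=load('top'); f=d['frame']; 
cv2.imwrite('pics/crop1.png',cv2.resize(f[190:290,240:460],None,fx=3.5,fy=3.5,interpolation=cv2.INTER_CUBIC)[...,::-1])
for n in('top','scene'):
    d=load(n); f=d['frame'].astype(int); P=cloud(d)
    hsv=cv2.cvtColor(d['frame'],cv2.COLOR_RGB2HSV)
    # blue
    b=((hsv[...,0]>100)&(hsv[...,0]<125)&(hsv[...,1]>150)&(hsv[...,2]>80)).astype('uint8')
    for c in cv2.findContours(b,0,1)[0]:
        if cv2.contourArea(c)<100: continue
        m=np.zeros_like(b);cv2.drawContours(m,[c],-1,1,-1)
        print(n,'blue',cv2.contourArea(c),cv2.minAreaRect(c),'z med',np.median(P[m>0],0).round(4))
        w=np.array([cast(d,*p[0],.055)[:2] for p in c],dtype='float32')*1000
        print('  world rect z=.055',cv2.minAreaRect(w))
    red=(((hsv[...,0]<8)|(hsv[...,0]>174))&(hsv[...,1]>200)&(hsv[...,2]>80)).astype('uint8')
    for c in cv2.findContours(red,0,1)[0]:
        if cv2.contourArea(c)<60: continue
        m=np.zeros_like(b);cv2.drawContours(m,[c],-1,1,-1)
        print(n,'red',cv2.contourArea(c),cv2.boundingRect(c),'mean pix',np.argwhere(m)[:,::-1].mean(0), 'cloud',np.median(P[m>0],0).round(4),P[m>0][:,2].max())
        (u,v),r=cv2.minEnclosingCircle(c); print('  circ',u,v,r,cast(d,u,v,.086))
    # caddy rim by height
d=load('top');P=cloud(d);z=P[...,2]
print('table z',np.median(z[200:300,500:560]))
m=((z>.05)&(z<.066)).astype('uint8'); m[:, :240]=0;m[:200]=0;m[290:]=0;m[:,370:]=0
c=max(cv2.findContours(m,0,1)[0],key=cv2.contourArea)
w=np.array([cast(d,*p[0],.058)[:2] for p in c],dtype='float32')*1000
print('rim',cv2.minAreaRect(c),cv2.minAreaRect(w), np.median(z[m>0]))
g=((d['frame'].min(-1)>165)).astype('uint8');g[:, :240]=0;g[:200]=0;g[290:]=0;g[:,370:]=0
c=max(cv2.findContours(g,0,1)[0],key=cv2.contourArea)
w=np.array([cast(d,*p[0],.058)[:2] for p in c],dtype='float32')*1000
print('rimcol',cv2.minAreaRect(c),cv2.minAreaRect(w))
print(cv2.boxPoints(cv2.minAreaRect(w)))
```

```text
top blue 623.5 ((186.16160583496094, 355.7429504394531), (28.457111358642578, 25.010587692260742), 27.758541107177734) z med [0.2207 0.334  0.0564]
  world rect z=.055 ((218.98068237304688, 333.607177734375), (67.75476837158203, 58.047672271728516), 61.77470779418945)
top blue 299.0 ((414.5500183105469, 298.8500061035156), (19.922346115112305, 16.443843841552734), 18.434946060180664) z med [ 0.3441 -0.2203  0.0409]
  world rect z=.055 ((345.0628967285156, -216.72207641601562), (48.094791412353516, 39.893348693847656), 70.82254791259766)
top blue 621.5 ((319.38458251953125, 239.57691955566406), (28.044607162475586, 23.730052947998047), 11.309932708740234) z med [0.4914 0.0132 0.0565]
  world rect z=.055 ((492.3819580078125, 12.575687408447266), (68.59650421142578, 58.168094635009766), 77.94377899169922)
top red 197.0 (425, 228, 18, 16) mean pix [433.52488688 235.80090498] cloud [ 0.4947 -0.257   0.0926] 1.1330083168362413
  circ 433.5 236.0 8.558721542358398 [ 0.49517441 -0.25926178  0.086     ]
scene blue 367.0 ((500.5000305175781, 249.0), (33.23401641845703, 17.677669525146484), 45.
[... 287 characters left out ...]
.0223 0.0558]
  world rect z=.055 ((492.7717590332031, 21.400327682495117), (69.54747772216797, 56.28369903564453), 77.12205505371094)
table z -4.5842469707826574e-05
rim ((305.8477783203125, 236.53076171875), (75.70781707763672, 40.17898941040039), 11.768289566040039) ((500.0933837890625, 45.42180252075195), (183.78353881835938, 98.18637084960938), 77.50704193115234) 0.05728856690382818
rimcol ((306.0727844238281, 236.5966339111328), (75.0937271118164, 39.424774169921875), 11.821487426757812) ((499.9376525878906, 44.95146942138672), (182.69186401367188, 96.33894348144531), 77.45325469970703)
[[433.0749   -33.748898]
 [527.11316  -54.67719 ]
 [566.8004   123.65184 ]
 [472.76215  144.58012 ]]
```

View pics/crop1.png

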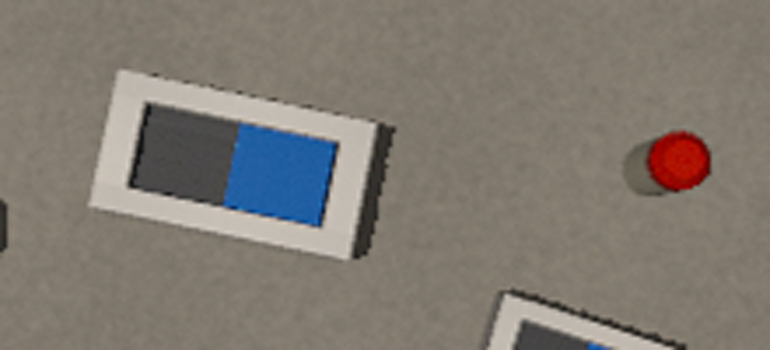

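The crop confirms the large grey caddy: its cover is closed at the right (-y), its recess is at the left, and the shaker stands free to the right. Next I work out the tool yaw and the moves, and cross-check the rim from the scene camera.

Run:
```python
from h import *
from scipy.spatial.transform import Rotation as R
s=monitor.read_state(); M=R.from_rotvec(s['tcp_rot']).as_matrix(); print(M.round(3)); 
y=M[:,1]; print('jaw dir deg',np.degrees(np.arctan2(y[1],y[0])),'pos',s['tool_pos'])
d=load('scene');P=cloud(d);z=P[...,2]
m=((z>.05)&(z<.066)).astype('uint8'); m[:, :285]=0;m[:215]=0;m[295:]=0;m[:,375:]=0
c=max(cv2.findContours(m,0,1)[0],key=cv2.contourArea)
w=np.array([cast(d,*p[0],.058)[:2] for p in c],dtype='float32')*1000
print('rim scene',cv2.minAreaRect(w),len(c))
# jar depth extents top
d=load('top');P=cloud(d);z=P[...,2]; 
for nm,(u0,u1,v0,v1) in dict(jar=(180,230,230,285),bowl=(205,300,75,165),tin=(325,425,85,180),shk=(415,450,220,255)).items():
    q=P[v0:v1,u0:u1].reshape(-1,3); q=q[(q[:,2]>.03)&(q[:,2]<.3)]; print(nm,q.min(0).round(3),q.max(0).round(3))
d=load('scene');hsv=cv2.cvtColor(d['frame'],cv2.COLOR_RGB2HSV)
r=(((hsv[...,0]<8)|(hsv[...,0]>174))&(hsv[...,1]>180)&(hsv[...,2]>60)).astype('uint8'); r[:, :235]=0;r[:,275:]=0;r[:175]=0;r[225:]=0
print('red scene',cv2.boundingRect(r), [cast(d,254,v,h) for v,h in((193,.083),)])
```

```text
[[-0.001  0.351  0.936]
 [-0.002  0.936 -0.351]
 [-1.    -0.002 -0.   ]]
jaw dir deg 69.44193307811429 pos [0.23677223 0.63143624 0.25206634]
rim scene ((505.5182800292969, 53.96104431152344), (193.45791625976562, 105.0018539428711), 77.46905517578125) 163
jar [0.41  0.237 0.03 ] [0.498 0.327 0.113]
bowl [0.699 0.093 0.03 ] [0.868 0.258 0.087]
tin [ 0.681 -0.219  0.03 ] [ 0.862 -0.054  0.082]
shk [ 0.477 -0.28   0.031] [ 0.517 -0.24   0.099]
red scene (247, 186, 14, 12) [array([ 0.50512334, -0.24081631,  0.083     ])]
```

Run:
```python
from h import *
for n in('scene','top'):
    d=load(n);P=cloud(d)
    if n=='scene':
        for (u,v) in ((220,235),(400,250),(300,290),(350,200),(400,340)): print(P[v,u].round(4))
    print(n,[proj(d,np.array(p)).round(1) for p in ((.497,-.259,.095),(.497,-.259,.0),(.500,.045,.058),(0.237,.632,.231))])
d=load('scene')
S=[]
for sx in(-1,1):
  for sy in(-1,1):
    a=np.radians(-12.5); p=np.array([.5,.045])+np.array([[np.cos(a),-np.sin(a)],[np.sin(a),np.cos(a)]])@[sx*.049,sy*.092]; S.append(proj(d,np.append(p,.058)))
f=d['frame'].copy()
cr=cv2.resize(f[180:300,230:390],None,fx=5,fy=5)[...,::-1].copy()
for p in S+[proj(d,np.array(q)) for q in((.497,-.259,.095),(.497,-.259,.0))]: cv2.circle(cr,tuple(int(round(k)) for k in ((p[0]+.5-230)*5,(p[1]+.5-180)*5)),4,(0,255,0),1)
cv2.imwrite('pics/chk1.png',cr)
```

```text
[ 0.6246 -0.2453 -0.0007]
[ 3.318e-01  1.338e-01 -3.000e-04]
[6.184e-01 7.390e-02 1.000e-04]
[ 0.2408 -0.1312 -0.0013]
[0.576  0.3332 0.0028]
scene [array([252. , 185.8]), array([255. , 215.2]), array([328.3, 243.5]), array([663.6, 241.9])]
top [array([434.4, 234.9]), array([424.1, 238.1]), array([306.1, 236.5]), array([  9.2, 365.7])]
```

View pics/chk1.png

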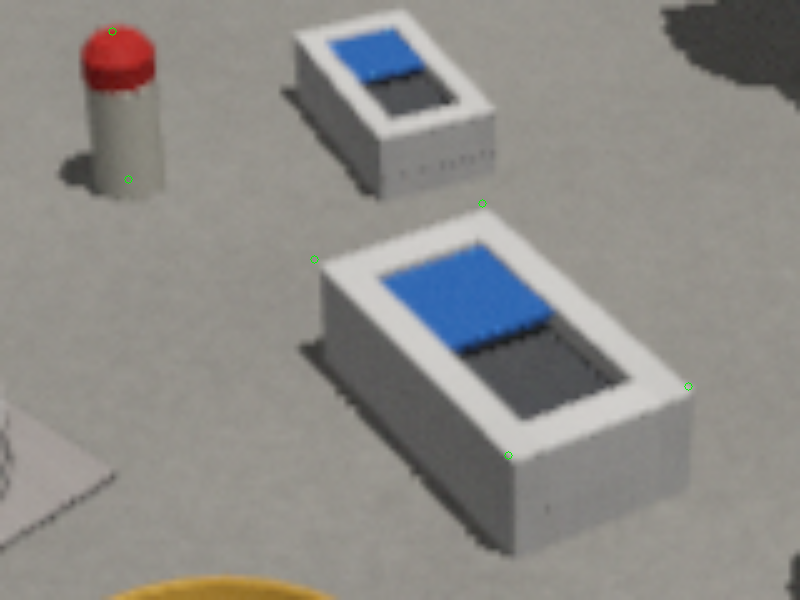

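The scene view puts the caddy about 1 px (3–5 mm) off the top view's estimate. I'll settle that by viewing the fingertips at a known pose. Hovering over the cover with fingers shut.

Emit:
play_rows(
  deltas=[
    {"x": 60, "y": -150, "z": 0, "wz": 2, "fingers": 1},
    {"x": 256, "y": -616, "z": 0, "wz": 8, "fingers": 1},
    {"x": 256, "y": -616, "z": 0, "wz": 8, "fingers": 1},
    {"x": 256, "y": -616, "z": 0, "wz": 8, "fingers": 1},
    {"x": 256, "y": -616, "z": 0, "wz": 8, "fingers": 1},
    {"x": 256, "y": -616, "z": 0, "wz": 8, "fingers": 1},
    {"x": 256, "y": -616, "z": 0, "wz": 8, "fingers": 1},
    {"x": 256, "y": -616, "z": 0, "wz": 8, "fingers": 1},
    {"x": 256, "y": -616, "z": 0, "wz": 8, "fingers": 1},
    {"x": 256, "y": -616, "z": 0, "wz": 8, "fingers": 1},
    {"x": 256, "y": -616, "z": 0, "wz": 8, "fingers": 1},
    {"x": 256, "y": -616, "z": 0, "wz": 8, "fingers": 1},
    {"x": 256, "y": -616, "z": 0, "wz": 8, "fingers": 1},
    {"x": 256, "y": -616, "z": -60, "wz": 8, "fingers": 1},
    {"x": 256, "y": -616, "z": -110, "wz": 8, "fingers": 1},
    {"x": 256, "y": -616, "z": -140, "wz": 8, "fingers": 1},
    {"x": 256, "y": -616, "z": -155, "wz": 8, "fingers": 1},
    {"x": 256, "y": -616, "z": -155, "wz": 8, "fingers": 1},
  ],
)

```text
schema error: expected keys wx, wy, wz, x, y, z, fingers
```

Emit:
play_rows(
  deltas=[
    {"wx": 0, "wy": 0, "x": 60, "y": -150, "z": 0, "wz": 2, "fingers": 1},
    {"wx": 0, "wy": 0, "x": 256, "y": -616, "z": 0, "wz": 8, "fingers": 1},
    {"wx": 0, "wy": 0, "x": 256, "y": -616, "z": 0, "wz": 8, "fingers": 1},
    {"wx": 0, "wy": 0, "x": 256, "y": -616, "z": 0, "wz": 8, "fingers": 1},
    {"wx": 0, "wy": 0, "x": 256, "y": -616, "z": 0, "wz": 8, "fingers": 1},
    {"wx": 0, "wy": 0, "x": 256, "y": -616, "z": 0, "wz": 8, "fingers": 1},
    {"wx": 0, "wy": 0, "x": 256, "y": -616, "z": 0, "wz": 8, "fingers": 1},
    {"wx": 0, "wy": 0, "x": 256, "y": -616, "z": 0, "wz": 8, "fingers": 1},
    {"wx": 0, "wy": 0, "x": 256, "y": -616, "z": 0, "wz": 8, "fingers": 1},
    {"wx": 0, "wy": 0, "x": 256, "y": -616, "z": 0, "wz": 8, "fingers": 1},
    {"wx": 0, "wy": 0, "x": 256, "y": -616, "z": 0, "wz": 8, "fingers": 1},
    {"wx": 0, "wy": 0, "x": 256, "y": -616, "z": 0, "wz": 8, "fingers": 1},
    {"wx": 0, "wy": 0, "x": 256, "y": -616, "z": 0, "wz": 8, "fingers": 1},
    {"wx": 0, "wy": 0, "x": 256, "y": -616, "z": -60, "wz": 8, "fingers": 1},
    {"wx": 0, "wy": 0, "x": 256, "y": -616, "z": -110, "wz": 8, "fingers": 1},
    {"wx": 0, "wy": 0, "x": 256, "y": -616, "z": -140, "wz": 8, "fingers": 1},
    {"wx": 0, "wy": 0, "x": 256, "y": -616, "z": -155, "wz": 8, "fingers": 1},
    {"wx": 0, "wy": 0, "x": 256, "y": -616, "z": -155, "wz": 8, "fingers": 1},
  ],
)

```text
time: 2.35
tool_pos: [0.4922, 0.017, 0.0977]
tcp_rot: [0.171, 1.566, -0.171]
wrist_force: [0.5, -0.2, -0.1]
width: -0.001
```

Run:
```python
from h import *
s=monitor.read_state(); print({k:np.round(s[k],4) for k in('time','tool_pos','tcp_rot','wrist_force','torque','width','q')})
d=shot('scene'); tip=s['tool_pos']-[0,0,.022]; p=proj(d,tip); print(p)
cr=cv2.resize(d['frame'][150:300,230:430],None,fx=4,fy=4,interpolation=cv2.INTER_CUBIC)[...,::-1].copy()
cv2.circle(cr,tuple(int(round(k)) for k in ((p[0]+.5-230)*4,(p[1]+.5-150)*4)),3,(0,255,0),1)
cv2.imwrite('pics/hover.png',cr)
```

```text
{'time': np.float64(2.35), 'tool_pos': array([0.4922, 0.017 , 0.0977]), 'tcp_rot': array([ 0.1709,  1.5659, -0.171 ]), 'wrist_force': array([ 0.5109, -0.233 , -0.0688]), 'torque': array([-0.0048,  0.0198,  0.033 ]), 'width': np.float64(-0.001), 'q': array([-1.6200e-02,  7.6200e-02,  2.1339e+00,  2.0000e-04,  9.3340e-01,
       -1.3695e+00])}
[322.56013914 231.43637856]
```

View pics/hover.png

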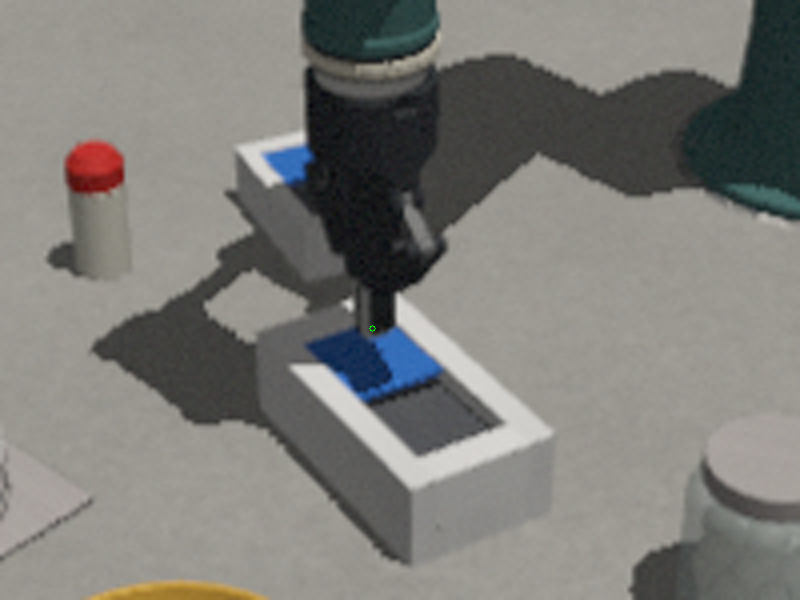

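The visible fingertip (376,330) sits about 1 px right of and below the predicted (372,328). The caddy corners showed the same offset, so the bias is the scene camera's and the top estimate holds. Now feeling downwards.

Emit:
play_rows(
  deltas=[
    {"wx": 0, "wy": 0, "wz": 0, "x": 0, "y": -3, "z": -6, "fingers": 1},
    {"wx": 0, "wy": 0, "wz": 0, "x": 0, "y": -3, "z": -12, "fingers": 1},
    {"wx": 0, "wy": 0, "wz": 0, "x": 0, "y": -3, "z": -16, "fingers": 1},
    {"wx": 0, "wy": 0, "wz": 0, "x": 0, "y": -3, "z": -17, "fingers": 1},
    {"wx": 0, "wy": 0, "wz": 0, "x": 0, "y": -3, "z": -17, "fingers": 1},
  ],
)

```text
time: 3.02
tool_pos: [0.493, 0.013, 0.0812]
tcp_rot: [0.172, 1.564, -0.172]
wrist_force: [-0.0, -0.2, 0.1]
width: -0.003
```

Emit:
play_rows(
  deltas=[
    {"wx": 0, "wy": 0, "wz": 0, "x": 0, "y": 0, "z": -0.5, "fingers": 1},
    {"wx": 0, "wy": 0, "wz": 0, "x": 0, "y": 0, "z": -1, "fingers": 1},
    {"wx": 0, "wy": 0, "wz": 0, "x": 0, "y": 0, "z": -1, "fingers": 1},
  ],
)

```text
time: 3.4
tool_pos: [0.493, 0.013, 0.0803]
tcp_rot: [0.172, 1.564, -0.172]
wrist_force: [-0.5, -0.6, 1.2]
width: -0.004
```

Emit:
play_rows(
  deltas=[
    {"wx": 0, "wy": 0, "wz": 0, "x": 0, "y": 0, "z": -0.5, "fingers": 1},
    {"wx": 0, "wy": 0, "wz": 0, "x": 0, "y": 0, "z": -1, "fingers": 1},
    {"wx": 0, "wy": 0, "wz": 0, "x": 0, "y": 0, "z": -1, "fingers": 1},
  ],
)

```text
time: 3.78
tool_pos: [0.493, 0.013, 0.0792]
tcp_rot: [0.172, 1.564, -0.172]
wrist_force: [-0.3, 0.5, 0.1]
width: -0.0
```

Emit:
play_rows(
  deltas=[
    {"wx": 0, "wy": 0, "wz": 0, "x": 0, "y": 0, "z": 0, "fingers": 1},
  ],
)

```text
time: 3.9
tool_pos: [0.493, 0.013, 0.0793]
tcp_rot: [0.172, 1.564, -0.172]
wrist_force: [-0.1, -0.3, -0.3]
width: -0.001
```

Force noise is about 1 N. No contact yet.

Emit:
play_rows(
  deltas=[
    {"wx": 0, "wy": 0, "wz": 0, "x": 0, "y": 0, "z": -0.5, "fingers": 1},
    {"wx": 0, "wy": 0, "wz": 0, "x": 0, "y": 0, "z": -1, "fingers": 1},
    {"wx": 0, "wy": 0, "wz": 0, "x": 0, "y": 0, "z": -1, "fingers": 1},
  ],
)

```text
time: 4.28
tool_pos: [0.4931, 0.013, 0.0786]
tcp_rot: [0.172, 1.564, -0.172]
wrist_force: [-0.4, -0.4, 4.0]
width: -0.002
```

Emit:
play_rows(
  deltas=[
    {"wx": 0, "wy": 0, "wz": 0, "x": 0, "y": 0, "z": -0.3, "fingers": 1},
    {"wx": 0, "wy": 0, "wz": 0, "x": 0, "y": 0, "z": -0.6, "fingers": 1},
    {"wx": 0, "wy": 0, "wz": 0, "x": 0, "y": 0, "z": -0.6, "fingers": 1},
  ],
)

```text
time: 4.65
tool_pos: [0.4932, 0.013, 0.0782]
tcp_rot: [0.172, 1.564, -0.172]
wrist_force: [-2.1, 0.2, 6.0]
width: 0.0
```

Emit:
play_rows(
  deltas=[
    {"wx": 0, "wy": 0, "wz": 0, "x": 0, "y": 0, "z": -0.4, "fingers": 1},
    {"wx": 0, "wy": 0, "wz": 0, "x": 0, "y": 0, "z": -0.8, "fingers": 1},
    {"wx": 0, "wy": 0, "wz": 0, "x": 0, "y": 0, "z": -1.2, "fingers": 1},
    {"wx": 0, "wy": 0, "wz": 0, "x": 0, "y": 0, "z": -1.2, "fingers": 1},
  ],
)

```text
time: 5.15
tool_pos: [0.4932, 0.013, 0.0776]
tcp_rot: [0.172, 1.564, -0.172]
wrist_force: [-4.4, 0.2, 10.3]
width: 0.001
```

Emit:
play_rows(
  deltas=[
    {"wx": 0, "wy": 0, "wz": 0, "x": -0.4, "y": 0, "z": -0.4, "fingers": 1},
    {"wx": 0, "wy": 0, "wz": 0, "x": -0.8, "y": 0, "z": -0.9, "fingers": 1},
    {"wx": 0, "wy": 0, "wz": 0, "x": -0.8, "y": 0, "z": -0.9, "fingers": 1},
  ],
)

```text
time: 5.52
tool_pos: [0.4932, 0.013, 0.0773]
tcp_rot: [0.172, 1.562, -0.172]
wrist_force: [-3.4, 0.2, 13.6]
width: 0.003
```

Emit:
play_rows(
  deltas=[
    {"wx": 0, "wy": 0, "wz": 0, "x": 0, "y": 1, "z": -0.2, "fingers": 1},
    {"wx": 0, "wy": 0, "wz": 0, "x": 0.2, "y": 3, "z": -0.2, "fingers": 1},
    {"wx": 0, "wy": 0, "wz": 0, "x": 0.6, "y": 5, "z": -0.2, "fingers": 1},
    {"wx": 0, "wy": 0, "wz": 0, "x": 1, "y": 7, "z": -0.2, "fingers": 1},
    {"wx": 0, "wy": 0, "wz": 0, "x": 1.5, "y": 9, "z": -0.2, "fingers": 1},
  ],
)

```text
time: 6.15
tool_pos: [0.4948, 0.0208, 0.0773]
tcp_rot: [0.17, 1.562, -0.173]
wrist_force: [-3.4, -4.8, 14.1]
width: -0.003
```

```bash
cat > see.py <<'E'
from h import *
import sys
s=monitor.read_state(); print({k:np.round(s[k],4) for k in('time','tool_pos','wrist_force','width')})
d=shot('scene')
cv2.imwrite(sys.argv[1],cv2.resize(d['frame'][180:300,250:410],None,fx=5,fy=5,interpolation=cv2.INTER_CUBIC)[...,::-1])
E
python3 see.py pics/s1.png
```

```text
{'time': np.float64(6.15), 'tool_pos': array([0.4948, 0.0208, 0.0773]), 'wrist_force': array([-3.4047, -4.7875, 14.086 ]), 'width': np.float64(-0.0031)}
```

View pics/s1.png

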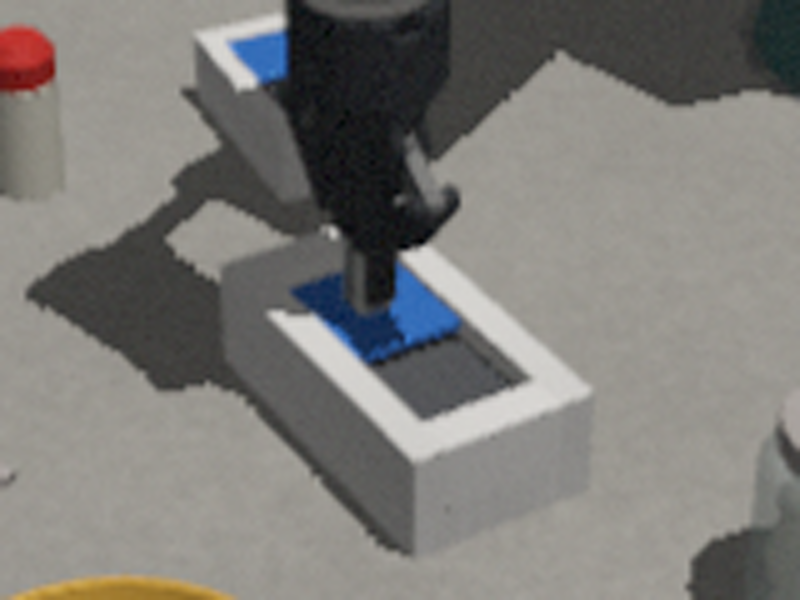

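Emit:
play_rows(
  deltas=[
    {"wx": 0, "wy": 0, "wz": 0, "x": 0, "y": 2, "z": -0.2, "fingers": 1},
    {"wx": 0, "wy": 0, "wz": 0, "x": 0.1, "y": 4, "z": -0.2, "fingers": 1},
    {"wx": 0, "wy": 0, "wz": 0, "x": 0.5, "y": 6, "z": -0.2, "fingers": 1},
    {"wx": 0, "wy": 0, "wz": 0, "x": 0.9, "y": 8, "z": -0.2, "fingers": 1},
    {"wx": 0, "wy": 0, "wz": 0, "x": 1.3, "y": 10, "z": -0.2, "fingers": 1},
    {"wx": 0, "wy": 0, "wz": 0, "x": 1.8, "y": 12, "z": -0.2, "fingers": 1},
    {"wx": 0, "wy": 0, "wz": 0, "x": 2.2, "y": 14, "z": -0.2, "fingers": 1},
    {"wx": 0, "wy": 0, "wz": 0, "x": 2.6, "y": 16, "z": -0.2, "fingers": 1},
  ],
)

```text
time: 7.2
tool_pos: [0.4983, 0.0368, 0.0773]
tcp_rot: [0.17, 1.56, -0.173]
wrist_force: [-1.7, -6.0, 12.6]
width: -0.002
```

```bash
python3 see.py pics/s2.png
```

```text
{'time': np.float64(7.2), 'tool_pos': array([0.4983, 0.0368, 0.0773]), 'wrist_force': array([-1.665 , -6.0202, 12.6187]), 'width': np.float64(-0.0015)}
```

View pics/s2.png

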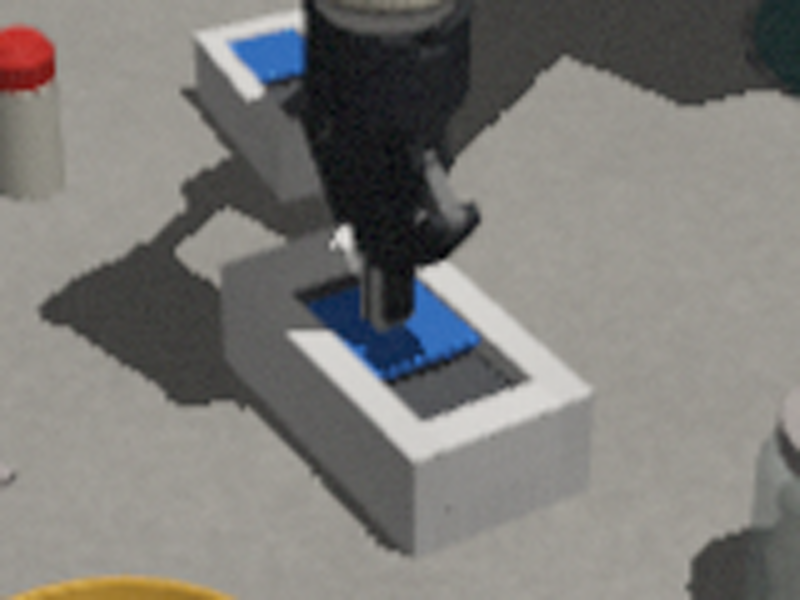

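The cover follows (its edge is now near (430,375) in the crop) and a gap opens behind it. I continue with slightly more press.

Emit:
play_rows(
  deltas=[
    {"wx": 0, "wy": 0, "wz": 0, "x": 0.4, "y": 2, "z": -0.3, "fingers": 1},
    {"wx": 0, "wy": 0, "wz": 0, "x": 0.9, "y": 4, "z": -0.5, "fingers": 1},
    {"wx": 0, "wy": 0, "wz": 0, "x": 1.3, "y": 6, "z": -0.5, "fingers": 1},
    {"wx": 0, "wy": 0, "wz": 0, "x": 1.7, "y": 8, "z": -0.5, "fingers": 1},
    {"wx": 0, "wy": 0, "wz": 0, "x": 2.2, "y": 10, "z": -0.5, "fingers": 1},
    {"wx": 0, "wy": 0, "wz": 0, "x": 2.6, "y": 12, "z": -0.5, "fingers": 1},
    {"wx": 0, "wy": 0, "wz": 0, "x": 3, "y": 14, "z": -0.5, "fingers": 1},
    {"wx": 0, "wy": 0, "wz": 0, "x": 3.5, "y": 16, "z": -0.5, "fingers": 1},
  ],
)

```text
time: 8.25
tool_pos: [0.5019, 0.0529, 0.0771]
tcp_rot: [0.17, 1.56, -0.173]
wrist_force: [-3.2, -5.3, 13.9]
width: 0.002
```

Emit:
play_rows(
  deltas=[
    {"wx": 0, "wy": 0, "wz": 0, "x": 0.4, "y": 2, "z": 0, "fingers": 1},
    {"wx": 0, "wy": 0, "wz": 0, "x": 0.9, "y": 4, "z": -0.1, "fingers": 1},
    {"wx": 0, "wy": 0, "wz": 0, "x": 1.3, "y": 6, "z": -0.1, "fingers": 1},
    {"wx": 0, "wy": 0, "wz": 0, "x": 1.7, "y": 8, "z": -0.1, "fingers": 1},
    {"wx": 0, "wy": 0, "wz": 0, "x": 2.2, "y": 10, "z": -0.1, "fingers": 1},
    {"wx": 0, "wy": 0, "wz": 0, "x": 2.6, "y": 12, "z": -0.1, "fingers": 1},
  ],
)

```text
time: 9.0
tool_pos: [0.5046, 0.0649, 0.0771]
tcp_rot: [0.17, 1.56, -0.173]
wrist_force: [-3.3, -4.6, 15.2]
width: -0.003
```

```bash
python3 see.py pics/s3.png
```

```text
{'time': np.float64(9.0), 'tool_pos': array([0.5046, 0.0649, 0.0771]), 'wrist_force': array([-3.3486, -4.6394, 15.1912]), 'width': np.float64(-0.0034)}
```

View pics/s3.png

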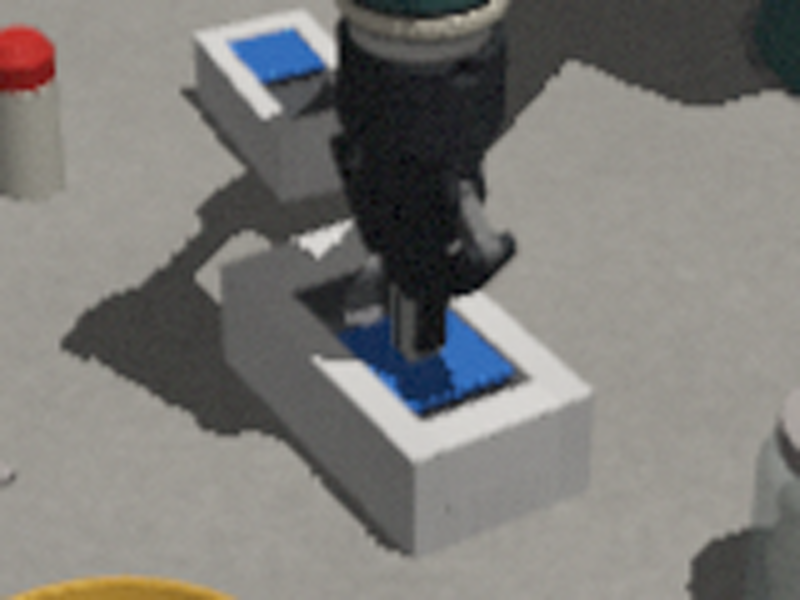

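Emit:
play_rows(
  deltas=[
    {"wx": 0, "wy": 0, "wz": 0, "x": 0.2, "y": 2, "z": 0, "fingers": 1},
    {"wx": 0, "wy": 0, "wz": 0, "x": 0.6, "y": 4, "z": 0, "fingers": 1},
    {"wx": 0, "wy": 0, "wz": 0, "x": 1, "y": 6, "z": 0, "fingers": 1},
    {"wx": 0, "wy": 0, "wz": 0, "x": 1.5, "y": 8, "z": 0, "fingers": 1},
    {"wx": 0, "wy": 0, "wz": 0, "x": 1.9, "y": 10, "z": 0, "fingers": 1},
  ],
)

```text
time: 9.68
tool_pos: [0.5068, 0.0749, 0.0772]
tcp_rot: [0.17, 1.559, -0.172]
wrist_force: [-2.0, -5.0, 13.8]
width: 0.003
```

Emit:
play_rows(
  deltas=[
    {"wx": 0, "wy": 0, "wz": 0, "x": 0.2, "y": 1, "z": 0, "fingers": 1},
    {"wx": 0, "wy": 0, "wz": 0, "x": 0.4, "y": 2, "z": 0, "fingers": 1},
    {"wx": 0, "wy": 0, "wz": 0, "x": 0.6, "y": 3, "z": 0, "fingers": 1},
  ],
)

```text
time: 10.05
tool_pos: [0.5073, 0.0775, 0.0771]
tcp_rot: [0.169, 1.559, -0.173]
wrist_force: [-1.9, -9.3, 14.2]
width: -0.004
```

Emit:
play_rows(
  deltas=[
    {"wx": 0, "wy": 0, "wz": 0, "x": 0.1, "y": 0.7, "z": 0, "fingers": 1},
    {"wx": 0, "wy": 0, "wz": 0, "x": 0.2, "y": 1.4, "z": 0, "fingers": 1},
    {"wx": 0, "wy": 0, "wz": 0, "x": 0.2, "y": 1.4, "z": 0, "fingers": 1},
  ],
)

```text
time: 10.42
tool_pos: [0.5075, 0.0784, 0.0771]
tcp_rot: [0.168, 1.559, -0.173]
wrist_force: [-1.6, -9.4, 14.8]
width: -0.002
```

```bash
python3 see.py pics/s4.png
```

```text
{'time': np.float64(10.425), 'tool_pos': array([0.5075, 0.0784, 0.0771]), 'wrist_force': array([-1.6314, -9.4139, 14.7963]), 'width': np.float64(-0.0025)}
```

View pics/s4.png

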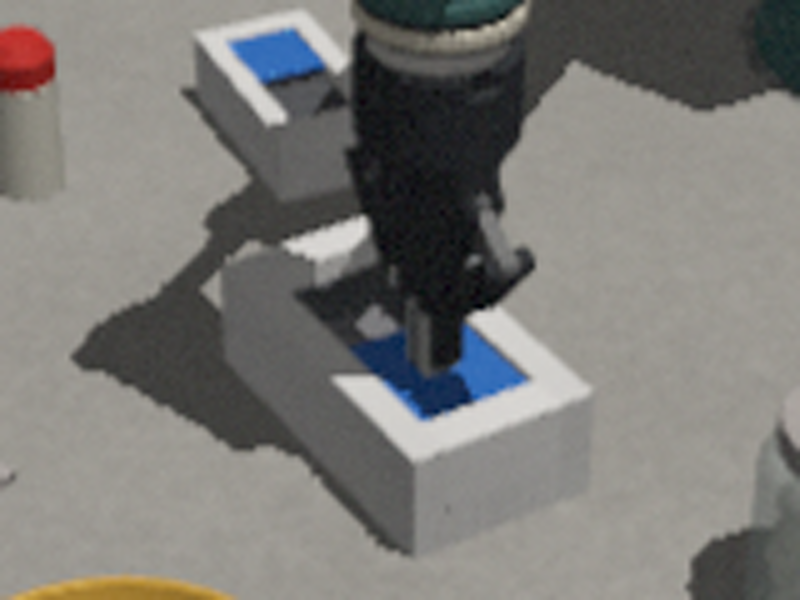

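There is no dark gap left at the stop and the y force saturates at about 9.4 N, so the cover is fully open. I lift and go above the shaker with the fingers open.

Emit:
play_rows(
  deltas=[
    {"wx": 0, "wy": 0, "wz": 0, "x": 0, "y": -0.5, "z": 3, "fingers": 1},
    {"wx": 0, "wy": 0, "wz": 0, "x": 0, "y": -1, "z": 30, "fingers": 1},
    {"wx": 0, "wy": 0, "wz": 0, "x": 0, "y": -1, "z": 80, "fingers": 0.5},
    {"wx": 0, "wy": 0, "wz": 0, "x": 0, "y": -10, "z": 120, "fingers": -1},
    {"wx": 0, "wy": 0, "wz": 0, "x": -2, "y": -60, "z": 125, "fingers": -1},
    {"wx": 0, "wy": 0, "wz": 0, "x": -4, "y": -120, "z": 125, "fingers": -1},
    {"wx": 0, "wy": 0, "wz": 0, "x": -6, "y": -180, "z": 125, "fingers": -1},
    {"wx": 0, "wy": 0, "wz": 0, "x": -8, "y": -240, "z": 125, "fingers": -1},
    {"wx": 0, "wy": 0, "wz": 0, "x": -10, "y": -300, "z": 125, "fingers": -1},
    {"wx": 0, "wy": 0, "wz": 0, "x": -12, "y": -330, "z": 125, "fingers": -1},
    {"wx": 0, "wy": 0, "wz": 0, "x": -12, "y": -339, "z": 125, "fingers": -1},
    {"wx": 0, "wy": 0, "wz": 0, "x": -12, "y": -339, "z": 125, "fingers": -1},
    {"wx": 0, "wy": 0, "wz": 0, "x": -12, "y": -339, "z": 125, "fingers": -1},
  ],
)

```text
time: 12.1
tool_pos: [0.4931, -0.2573, 0.1992]
tcp_rot: [0.172, 1.565, -0.171]
wrist_force: [0.2, 0.4, 0.2]
width: 1.0
```

Run:
```python
from h import *
s=monitor.read_state(); print({k:np.round(s[k],4) for k in('time','tool_pos','tcp_rot','wrist_force','width')})
d=shot('scene');a=d['frame'][130:310,210:450]
cv2.imwrite('pics/g1.png',cv2.resize(a,None,fx=3.2,fy=3.2,interpolation=cv2.INTER_CUBIC)[...,::-1])
d=shot('top');a=d['frame'][180:300,240:460]
cv2.imwrite('pics/g1t.png',cv2.resize(a,None,fx=3.5,fy=3.5,interpolation=cv2.INTER_CUBIC)[...,::-1])
```

```text
{'time': np.float64(12.1), 'tool_pos': array([ 0.4931, -0.2573,  0.1992]), 'tcp_rot': array([ 0.1718,  1.5645, -0.1706]), 'wrist_force': array([0.2007, 0.3582, 0.1595]), 'width': np.float64(1.0)}
```

View pics/g1.png

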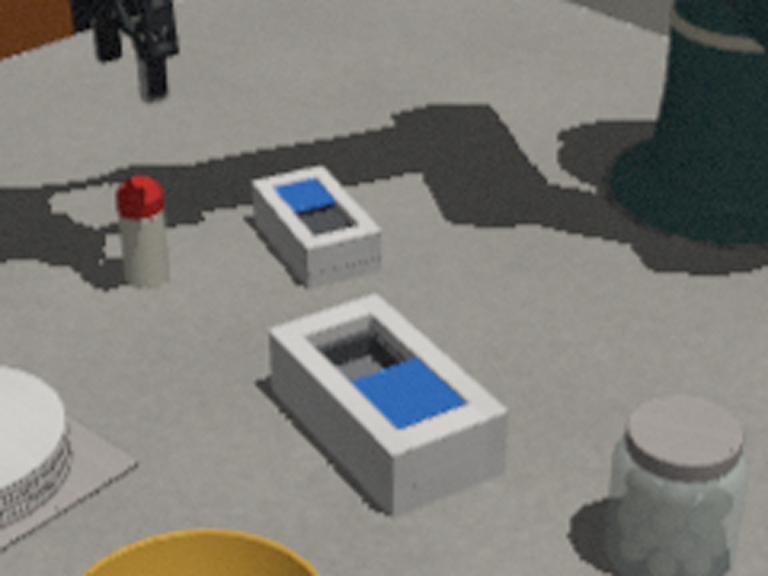

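View pics/g1t.png

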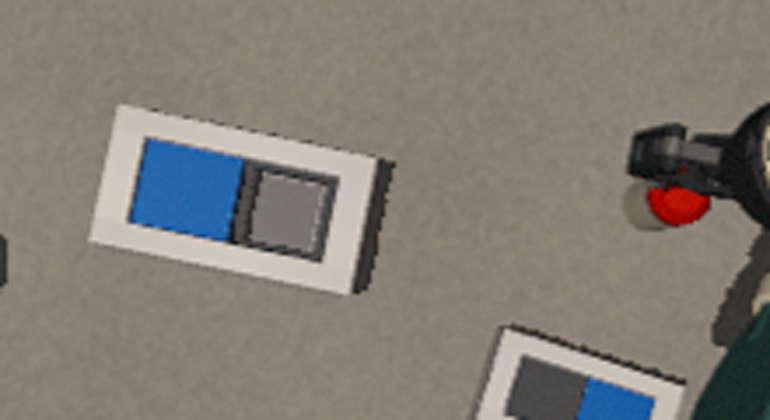

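Emit:
play_rows(
  deltas=[
    {"wx": 0, "wy": 0, "wz": 0, "x": 3, "y": -2, "z": -30, "fingers": -1},
    {"wx": 0, "wy": 0, "wz": 0, "x": 3, "y": -2, "z": -70, "fingers": -1},
    {"wx": 0, "wy": 0, "wz": 0, "x": 3, "y": -2, "z": -105, "fingers": -1},
    {"wx": 0, "wy": 0, "wz": 0, "x": 3, "y": -2, "z": -125, "fingers": -1},
    {"wx": 0, "wy": 0, "wz": 0, "x": 3, "y": -2, "z": -129, "fingers": -1},
    {"wx": 0, "wy": 0, "wz": 0, "x": 3, "y": -2, "z": -129, "fingers": -1},
  ],
)

```text
time: 12.95
tool_pos: [0.4966, -0.2603, 0.0711]
tcp_rot: [0.171, 1.564, -0.172]
wrist_force: [0.0, -0.3, 0.2]
width: 1.0
```

Run:
```python
from h import *
s=monitor.read_state(); print({k:np.round(s[k],4) for k in('time','tool_pos','tcp_rot','wrist_force','width')})
d=load('top'); print('well',cast(d,240+290/3.5-.4,180+210/3.5-.4,.024)); c=np.array([.5,.0452]);y=np.array([.2164,.976]);print(c-.036*y)
hsv=cv2.cvtColor(d['frame'],cv2.COLOR_RGB2HSV)
b=((hsv[...,0]>100)&(hsv[...,0]<125)&(hsv[...,1]>150)&(hsv[...,2]>80)).astype('uint8');b[:,350:]=0;b[:,:240]=0;b[:200]=0;b[290:]=0
k=max(cv2.findContours(b,0,1)[0],key=cv2.contourArea);w=np.array([cast(d,*p[0],.055)[:2] for p in k],dtype='float32');print(cv2.minAreaRect(w))
d=shot('scene');a=d['frame'][150:270,200:360]
cv2.imwrite('pics/g2.png',cv2.resize(a,None,fx=5,fy=5,interpolation=cv2.INTER_CUBIC)[...,::-1])
```

```text
{'time': np.float64(12.95), 'tool_pos': array([ 0.4966, -0.2603,  0.0711]), 'tcp_rot': array([ 0.1713,  1.5635, -0.1716]), 'wrist_force': array([ 0.042 , -0.3109,  0.1685]), 'width': np.float64(1.0001)}
well [0.49453902 0.00416647 0.024     ]
[0.4922096 0.010064 ]
((0.5068113803863525, 0.07676126062870026), (0.06978672742843628, 0.05862037092447281), 77.94391632080078)
```

View pics/g2.png

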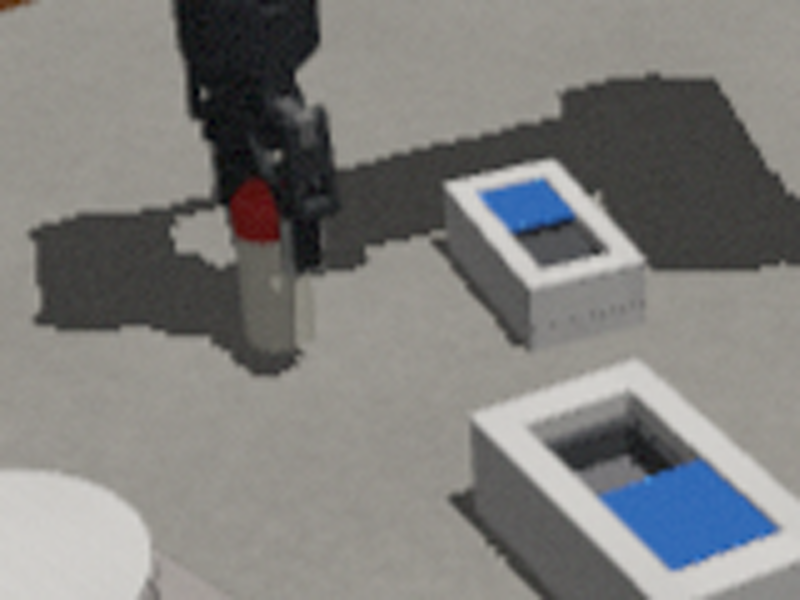

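Run:
```python
from h import *
d=load('top'); a=-np.radians(12.5); Rm=np.array([[np.cos(a),-np.sin(a)],[np.sin(a),np.cos(a)]]); c=np.array([.5,.0452])
cr=cv2.resize(d['frame'][215:265,260:355],None,fx=8,fy=8,interpolation=cv2.INTER_CUBIC)[...,::-1].copy()
def box(x0,x1,y0,y1,z,col):
    pts=[proj(d,np.append(c+Rm@[x,y],z)) for x,y in((x0,y0),(x1,y0),(x1,y1),(x0,y1))]
    cv2.polylines(cr,[np.array([[(p[0]+.5-260)*8,(p[1]+.5-215)*8] for p in pts]).round().astype(int)],True,col,1)
box(-.026,.026,-.062,-.010,.024,(0,255,0))
box(-.031,.031,-.07,.07,.058,(0,0,255)); box(-.049,.049,-.092,.092,.058,(0,255,255))
cv2.imwrite('pics/well.png',cr)
```

```text
(no output)
```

View pics/well.png

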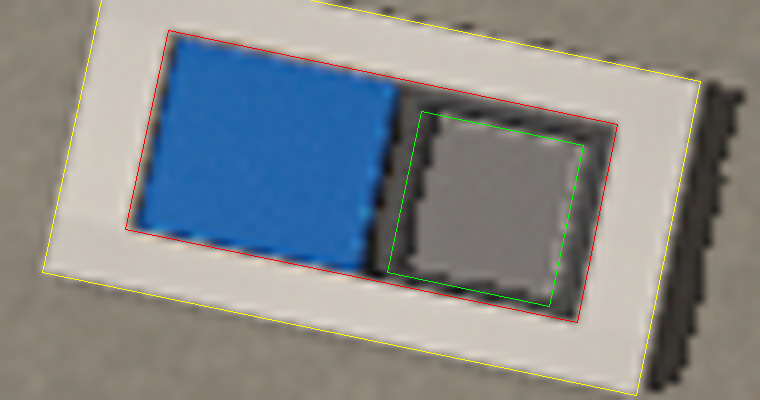

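Emit:
play_rows(
  deltas=[
    {"wx": 0, "wy": 0, "wz": 0, "x": 0, "y": 0, "z": 0, "fingers": 1},
    {"wx": 0, "wy": 0, "wz": 0, "x": 0, "y": 0, "z": 0, "fingers": 1},
    {"wx": 0, "wy": 0, "wz": 0, "x": 0, "y": 0, "z": 0, "fingers": 1},
    {"wx": 0, "wy": 0, "wz": 0, "x": 0, "y": 0, "z": 0, "fingers": 1},
    {"wx": 0, "wy": 0, "wz": 0, "x": 0, "y": 0, "z": 0, "fingers": 1},
    {"wx": 0, "wy": 0, "wz": 0, "x": 0, "y": 0, "z": 0, "fingers": 1},
  ],
  grip_force=30,
)

```text
time: 13.75
tool_pos: [0.4967, -0.2609, 0.0714]
tcp_rot: [0.172, 1.563, -0.172]
wrist_force: [0.3, 1.0, 5.6]
width: 0.463
```

The overlay fits: the window (red) and the well (green) line up, and the dark strips are shadow. The grip holds at 39 mm. Lift and carry above the well.

Emit:
play_rows(
  deltas=[
    {"wx": 0, "wy": 0, "wz": 0, "x": 0, "y": 0, "z": 10, "fingers": 1},
    {"wx": 0, "wy": 0, "wz": 0, "x": 0, "y": 0, "z": 40, "fingers": 1},
    {"wx": 0, "wy": 0, "wz": 0, "x": 0, "y": 10, "z": 75, "fingers": 1},
    {"wx": 0, "wy": 0, "wz": 0, "x": 0, "y": 40, "z": 90, "fingers": 1},
    {"wx": 0, "wy": 0, "wz": 0, "x": -1, "y": 80, "z": 90, "fingers": 1},
    {"wx": 0, "wy": 0, "wz": 0, "x": -2, "y": 125, "z": 90, "fingers": 1},
    {"wx": 0, "wy": 0, "wz": 0, "x": -3, "y": 170, "z": 90, "fingers": 1},
    {"wx": 0, "wy": 0, "wz": 0, "x": -4, "y": 210, "z": 90, "fingers": 1},
    {"wx": 0, "wy": 0, "wz": 0, "x": -4, "y": 245, "z": 90, "fingers": 1},
    {"wx": 0, "wy": 0, "wz": 0, "x": -4, "y": 265, "z": 90, "fingers": 1},
    {"wx": 0, "wy": 0, "wz": 0, "x": -4, "y": 270, "z": 90, "fingers": 1},
    {"wx": 0, "wy": 0, "wz": 0, "x": -4, "y": 270, "z": 90, "fingers": 1},
    {"wx": 0, "wy": 0, "wz": 0, "x": -4, "y": 270, "z": 90, "fingers": 1},
  ],
)

```text
time: 15.38
tool_pos: [0.4921, 0.0086, 0.1605]
tcp_rot: [0.172, 1.564, -0.173]
wrist_force: [-0.2, 0.4, -0.0]
width: 0.462
```

Run:
```python
from h import *
s=monitor.read_state(); print({k:np.round(s[k],4) for k in('time','tool_pos','tcp_rot','wrist_force','width')})
d=shot('scene');a=d['frame'][150:300,230:430];cr=cv2.resize(a,None,fx=4,fy=4,interpolation=cv2.INTER_CUBIC)[...,::-1].copy()
x,y,z=s['tool_pos']
for q in((x,y,z-.0714),(x,y,z-.0714+.07)):
    p=proj(d,np.array(q));print(p); cv2.circle(cr,(int((p[0]+.5-230)*4),int((p[1]+.5-150)*4)),3,(0,255,0),1)
cv2.imwrite('pics/c1.png',cr)
```

```text
{'time': np.float64(15.375), 'tool_pos': array([0.4921, 0.0086, 0.1605]), 'tcp_rot': array([ 0.1724,  1.5641, -0.173 ]), 'wrist_force': array([-0.2383,  0.3505, -0.0236]), 'width': np.float64(0.4623)}
[320.18502901 225.42193715]
[319.82538366 200.40817138]
```

View pics/c1.png

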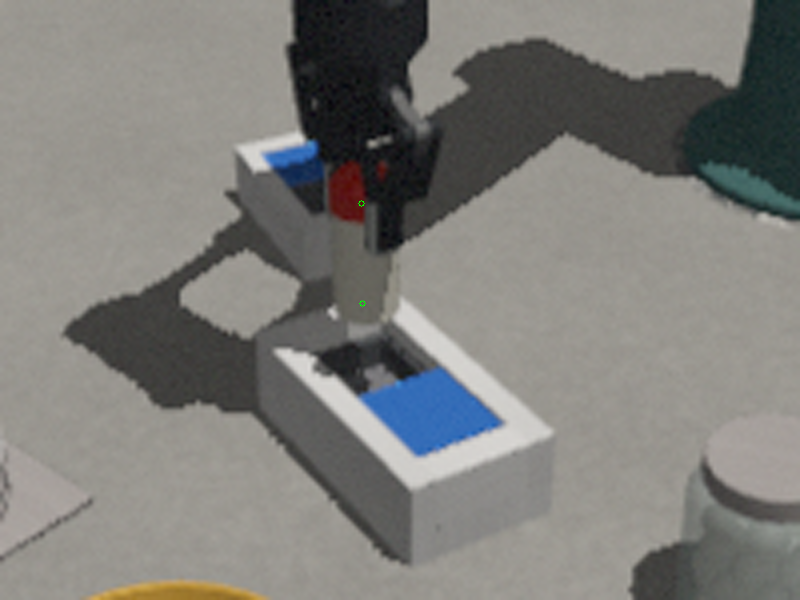

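The shaker hangs upright. Its axis is near (366,·) in the crop, which matches the prediction plus the known 1 px bias. Lowering.

Emit:
play_rows(
  deltas=[
    {"wx": 0, "wy": 0, "wz": 0, "x": 0, "y": 1, "z": -10, "fingers": 1},
    {"wx": 0, "wy": 0, "wz": 0, "x": 0, "y": 1, "z": -20, "fingers": 1},
    {"wx": 0, "wy": 0, "wz": 0, "x": 0, "y": 1, "z": -28, "fingers": 1},
    {"wx": 0, "wy": 0, "wz": 0, "x": 0, "y": 1, "z": -34, "fingers": 1},
    {"wx": 0, "wy": 0, "wz": 0, "x": 0, "y": 1, "z": -38, "fingers": 1},
    {"wx": 0, "wy": 0, "wz": 0, "x": 0, "y": 1, "z": -38, "fingers": 1},
  ],
)

```text
time: 16.18
tool_pos: [0.4919, 0.0104, 0.1222]
tcp_rot: [0.172, 1.565, -0.172]
wrist_force: [0.4, -0.3, -0.6]
width: 0.464
```

Emit:
play_rows(
  deltas=[
    {"wx": 0, "wy": 0, "wz": 0, "x": 0, "y": 0, "z": -5, "fingers": 1},
    {"wx": 0, "wy": 0, "wz": 0, "x": 0, "y": 0, "z": -10, "fingers": 1},
    {"wx": 0, "wy": 0, "wz": 0, "x": 0, "y": 0, "z": -15, "fingers": 1},
    {"wx": 0, "wy": 0, "wz": 0, "x": 0, "y": 0, "z": -20, "fingers": 1},
    {"wx": 0, "wy": 0, "wz": 0, "x": 0, "y": 0, "z": -24, "fingers": 1},
    {"wx": 0, "wy": 0, "wz": 0, "x": 0, "y": 0, "z": -24, "fingers": 1},
  ],
)

```text
time: 16.92
tool_pos: [0.4917, 0.0104, 0.0981]
tcp_rot: [0.172, 1.565, -0.172]
wrist_force: [0.1, -0.0, -2.0]
width: 0.464
```

Emit:
play_rows(
  deltas=[
    {"wx": 0, "wy": 0, "wz": 0, "x": 0, "y": 0, "z": -0.7, "fingers": 1},
    {"wx": 0, "wy": 0, "wz": 0, "x": 0, "y": 0, "z": -1.5, "fingers": 1},
    {"wx": 0, "wy": 0, "wz": 0, "x": 0, "y": 0, "z": -1.5, "fingers": 1},
  ],
)

```text
time: 17.3
tool_pos: [0.4922, 0.0104, 0.0972]
tcp_rot: [0.172, 1.564, -0.172]
wrist_force: [-0.1, 0.4, -0.2]
width: 0.466
```

Emit:
play_rows(
  deltas=[
    {"wx": 0, "wy": 0, "wz": 0, "x": 0, "y": 0, "z": -0.7, "fingers": 1},
    {"wx": 0, "wy": 0, "wz": 0, "x": 0, "y": 0, "z": -1, "fingers": 1},
    {"wx": 0, "wy": 0, "wz": 0, "x": 0, "y": 0, "z": -1, "fingers": 1},
  ],
)

```text
time: 17.68
tool_pos: [0.4921, 0.0104, 0.0961]
tcp_rot: [0.172, 1.564, -0.172]
wrist_force: [-0.6, -0.5, -0.9]
width: 0.467
```

Emit:
play_rows(
  deltas=[
    {"wx": 0, "wy": 0, "wz": 0, "x": 0, "y": 0, "z": -0.7, "fingers": 1},
    {"wx": 0, "wy": 0, "wz": 0, "x": 0, "y": 0, "z": -0.7, "fingers": 1},
  ],
)

```text
time: 17.92
tool_pos: [0.4923, 0.0104, 0.0955]
tcp_rot: [0.172, 1.564, -0.172]
wrist_force: [-0.1, 0.3, -0.4]
width: 0.463
```

Emit:
play_rows(
  deltas=[
    {"wx": 0, "wy": 0, "wz": 0, "x": 0, "y": 0, "z": -0.6, "fingers": 1},
    {"wx": 0, "wy": 0, "wz": 0, "x": 0, "y": 0, "z": -0.6, "fingers": 1},
  ],
)

```text
time: 18.18
tool_pos: [0.4926, 0.0104, 0.0954]
tcp_rot: [0.172, 1.563, -0.172]
wrist_force: [-0.2, -0.1, 3.5]
width: 0.464
```

Floor contact comes exactly at the predicted height. Release, then rise straight up.

Emit:
play_rows(
  deltas=[
    {"wx": 0, "wy": 0, "wz": 0, "x": 0, "y": 0, "z": 0.3, "fingers": 0},
    {"wx": 0, "wy": 0, "wz": 0, "x": 0, "y": 0, "z": 0.3, "fingers": -1},
    {"wx": 0, "wy": 0, "wz": 0, "x": 0, "y": 0, "z": 0.3, "fingers": -1},
    {"wx": 0, "wy": 0, "wz": 0, "x": 0, "y": 0, "z": 0.3, "fingers": -1},
    {"wx": 0, "wy": 0, "wz": 0, "x": 0, "y": 0, "z": 0.3, "fingers": -1},
  ],
)

```text
time: 18.8
tool_pos: [0.4921, 0.0104, 0.095]
tcp_rot: [0.172, 1.564, -0.172]
wrist_force: [0.4, -0.0, -1.0]
width: 1.002
```

```bash
python3 see.py pics/r1.png
```

```text
{'time': np.float64(18.8), 'tool_pos': array([0.4921, 0.0104, 0.095 ]), 'wrist_force': array([ 0.3788, -0.0235, -1.0195]), 'width': np.float64(1.0021)}
```

View pics/r1.png

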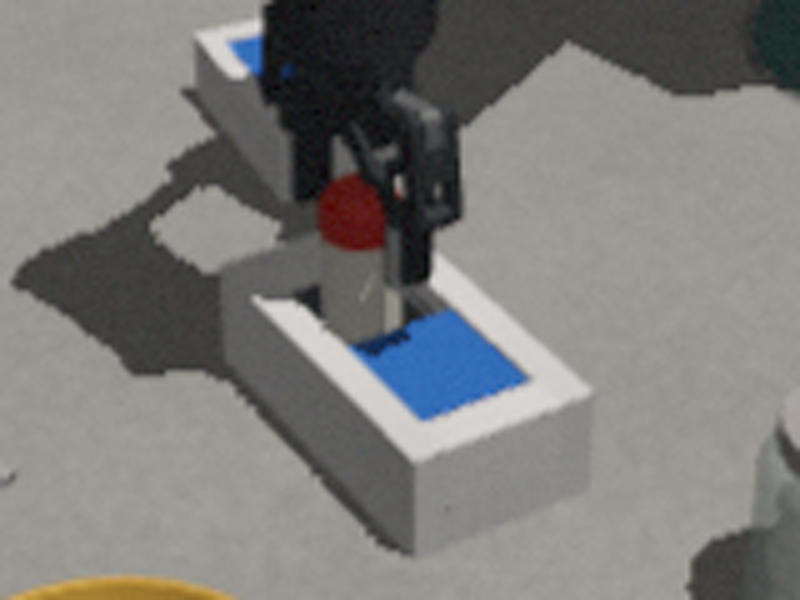

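The shaker stands upright in the well (base near (355,330) in the crop), and the fingers are clear on both sides. Retreat upwards, then aside so both cameras see it.

Emit:
play_rows(
  deltas=[
    {"wx": 0, "wy": 0, "wz": 0, "x": 0, "y": 0, "z": 10, "fingers": -1},
    {"wx": 0, "wy": 0, "wz": 0, "x": 0, "y": 0, "z": 35, "fingers": -1},
    {"wx": 0, "wy": 0, "wz": 0, "x": 0, "y": 0, "z": 75, "fingers": -1},
    {"wx": 0, "wy": 0, "wz": 0, "x": 0, "y": 0, "z": 120, "fingers": -1},
    {"wx": 0, "wy": 0, "wz": 0, "x": 0, "y": -40, "z": 150, "fingers": -1},
    {"wx": 0, "wy": 0, "wz": 0, "x": 0, "y": -100, "z": 150, "fingers": -1},
    {"wx": 0, "wy": 0, "wz": 0, "x": 0, "y": -160, "z": 150, "fingers": -1},
    {"wx": 0, "wy": 0, "wz": 0, "x": 0, "y": -220, "z": 150, "fingers": -1},
    {"wx": 0, "wy": 0, "wz": 0, "x": 0, "y": -250, "z": 150, "fingers": -1},
    {"wx": 0, "wy": 0, "wz": 0, "x": 0, "y": -250, "z": 150, "fingers": -1},
    {"wx": 0, "wy": 0, "wz": 0, "x": 0, "y": -250, "z": 150, "fingers": -1},
  ],
)

```text
time: 20.23
tool_pos: [0.4921, -0.239, 0.2454]
tcp_rot: [0.173, 1.564, -0.172]
wrist_force: [0.4, -0.3, 0.7]
width: 0.998
```

Run:
```python
from h import *
s=monitor.read_state(); print(s['time'],s['tool_pos'],s['joint_vel'].round(3))
a=shot('scene')['frame'];d=shot('top');b=d['frame']
A=cv2.resize(a[160:310,230:430],None,fx=2,fy=2);B=cv2.resize(b[190:290,240:440],(400,200))
cv2.imwrite('pics/fin.png',np.hstack([A,np.vstack([B,np.zeros((100,400,3),'uint8')])])[...,::-1])
hsv=cv2.cvtColor(b,cv2.COLOR_RGB2HSV)
m=((hsv[...,0]>100)&(hsv[...,0]<125)&(hsv[...,1]>150)&(hsv[...,2]>80)).astype('uint8');m[:,350:]=0;m[:,:240]=0;m[:200]=0;m[290:]=0
k=max(cv2.findContours(m,0,1)[0],key=cv2.contourArea);print(cv2.minAreaRect(np.array([cast(d,*p[0],.055)[:2] for p in k],dtype='float32')))
r=(((hsv[...,0]<8)|(hsv[...,0]>174))&(hsv[...,1]>200)&(hsv[...,2]>80)).astype('uint8');r[:,350:]=0;r[:,:280]=0;r[:200]=0;r[290:]=0
k=max(cv2.findContours(r,0,1)[0],key=cv2.contourArea);(u,v),R=cv2.minEnclosingCircle(k);print('cap',u,v,R,cast(d,u,v,.110))
P=cloud(d);print('top z',P[r>0][:,2].max())
for nm,(u0,u1,v0,v1) in dict(jar=(180,230,230,285),bowl=(205,300,75,165),tin=(325,425,85,180)).items():
    q=P[v0:v1,u0:u1].reshape(-1,3); q=q[(q[:,2]>.03)&(q[:,2]<.3)]; print(nm,q.min(0).round(3),q.max(0).round(3))
```

```text
20.225 [ 0.49206596 -0.23897289  0.24535096] [ 0.019 -0.004  0.01  -0.001 -0.002 -0.001]
((0.5068113803863525, 0.07676126062870026), (0.06978672742843628, 0.05862037092447281), 77.94391632080078)
cap 320.9101257324219 237.8314666748047 8.431741714477539 [0.49214193 0.01033002 0.11      ]
top z 1.1330083168362413
jar [0.41  0.237 0.03 ] [0.498 0.327 0.113]
bowl [0.698 0.093 0.03 ] [0.868 0.258 0.086]
tin [ 0.681 -0.219  0.03 ] [ 0.861 -0.054  0.083]
```

View pics/fin.png

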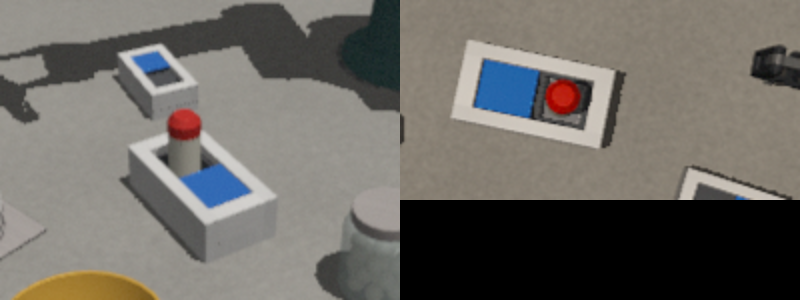

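The shaker stands upright in the well (cap at (184,124) on the left, (563,97) on the right), the cover is fully open, and the bystanders have not moved.

```bash
python3 -c "
from workcell import finish_job; print(finish_job())"
```

```text
the job is handed in; nothing more can be done
None
```

The salt shaker is standing upright in the well of the large grey caddy with the cover fully open, and the job is handed in at about 20 s of the 59 s allowed.

**Cover:** I felt for the cover and dragged it open with shut fingertips. Press readings while sliding were 12.6 to 15.2 N, sampled at the end of each move. It went to its stop, where the sideways force levelled off near 9.4 N. The last picture puts its middle at (0.507, 0.077), within 1 mm of where a fully open cover should be.

**Shaker:** I gripped it at 30 N and lowered it until it touched the well floor at the expected height, then released it. Its cap is at (0.492, 0.010), within about 1 mm of the estimated well centre, and it looks upright in both views.

**Bystanders:** The jar, bowl and tin holder measure within 1 mm of where they were, and the gripper was clear of everything when I handed in.

**Checks that disagreed:**
- The scene camera reads about 1 px (3 to 5 mm) off the top camera. The fingertips seen at a known pose showed a similar offset, so I used the top camera.
- The depth-based height of the shaker's top gave an invalid reading (1.133 m, pixels with no depth), so I ignored it.

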